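Load the battery and snap the bay cover shut

TASK

Get the airbrush compressor ready: take the charged battery out of its charging cradle and plug it fully home, upright, in the socket of the compressor's open battery bay. Then swing the cover down and press it against its rubber gasket until the catch snaps and holds it shut, pressing firmly but without straining it. Leave the other things on the table where they are.

Things in the scene. Friction and masses are not known exactly. Their poses are not given: they have to be found in the camera images.
- battery: grey rectangular battery block, 60 mm (its x) by 42 mm (its y) by 80 mm tall (z), 0.2 to 0.4 kg; origin at the centre of its underside. At the start it stands upright in the cradle. It fits the socket either way round (half a turn makes no difference), its 60 mm along the compressor's x.
- cradle: black charging cradle, fixed; base 100 (x) by 92 (y) by 18 mm high, origin at the centre of its underside. The battery stands on the base, axes along the cradle's. Two upright cheeks 50 mm long, top 103 mm above the table (5 mm above the battery's), stand 2.5 mm beside its faces at +y and -y, so there it can be grasped only by its 42 mm wide end faces, 60 mm apart along x; it lifts straight out.
- compressor: grey box-shaped airbrush compressor, fixed; 124 (x) by 180 (y) mm, rim 105 mm above the table; origin at the centre of its underside; its front, with the spring catch, faces its -x, the cover's hinge is at +x. In its top is the open battery bay. A steel catch plate, 36 mm wide, stands at x = -72 to -92 mm and up to 131 mm above the table.
- bay_mouth (a point): centre of the bay's open top, 105 mm above the table (the gasket stands up to 8 mm higher); axes as the compressor's. The bay is a well 70 mm in x by 136 mm in y. Beside the seated battery there are 47 mm of room at +y and -y but only 5 mm at +x and -x, and its top ends up 11 mm below the rim, so there it can be held only by its 60 mm wide faces, 42 mm apart along y.
- bay_socket (a point): centre of the socket's mouth in the bay's floor, 32 mm above the table; axes as the compressor's. The rectangular socket is 63 mm in x by 45 mm in y with a 2 mm chamfer, and 18 mm deep: the battery is fully home when its underside is 18 mm below this point.
- hinge_line (a point): middle of the cover's hinge axis, which runs along the compressor's y, 108 mm above the table and 68 mm towards +x from the bay's centre; axes as the compressor's.
- cover_angle (a joint): angle of the cover (rad): 0 is pressed onto its hard stop, 0.02 shut and held by the catch, 0.065 to 0.09 lying loose on gasket and catch ramp, 1.57 straight up, 2.0 the open stop. It starts at 1.75 to 1.95; the stiff hinge holds it at any angle (about 2 N at the free edge moves it). There the gasket springs it back unless the catch has snapped; pressing at the thumb pad takes 15 to 20 N.
- thumb_pad (a point): middle of the dark thumb pad on the cover's outer face, 112 mm from the hinge and 22 mm from the free edge; z points out of the outer face (up when shut), x runs from the free edge towards the hinge.
- cover: the cover, 12 mm thick, 168 mm wide along the hinge, reaching 134 mm from the hinge axis (a steel keeper bar reaches 145 mm in the middle); origin on the hinge axis, its outer face 9 mm from the axis along its z; when shut its x is the compressor's x. It must not be pressed by the fingers with more than 60 N.
- varnish_bottle: small white plastic bottle standing upright, 44 mm across, 98 mm tall; origin at the centre of its underside; bystander
- ink_tube: dark paint tube lying flat, 148x52x33 mm; origin under its middle; bystander
- scraper: paint scraper with wooden handle lying flat, 190x60x16 mm; origin under its middle; bystander
- tape_roll: roll of tape lying flat, 104 mm across, 24 mm high; origin under its centre; bystander
- small_tube: small paint tube lying flat, 96x48x30 mm; origin under its middle; bystander
Things that resemble listed ones, but are neither listed nor needed, are in the scene too. Leave any brown or yellow look-alike of the battery alone.

How it is judged:
On the way:
1. the battery is plugged home in the bay, with the cover still open (horizontal distance between battery and bay_socket below 0.004 m and z of battery in the frame of bay_socket below -0.0145 m and angle between battery's own z axis and vertical below 0.06 rad and value of joint cover_angle above 0.3 rad), for 0.2 s.
At the end, for the whole second after the job is handed in: The battery stands upright (within 0.06 rad) in the bay's socket, within 4 mm of its centre and at least 14.5 mm of the 18 mm deep, at rest; the cover is shut and stays below 0.04 rad by its catch alone (horizontal distance between battery and bay_socket below 0.004 m and z of battery in the frame of bay_socket below -0.0145 m and angle between battery's own z axis and vertical below 0.06 rad and value of joint cover_angle below 0.04 rad and linear speed of battery below 0.02 m/s); the robot touches nothing.
It fails at once if the fingers press the cover with more than 60 N (contact force between the fingers and cover above 60 N).
It fails at once if a bystander is moved by more than 30 mm (distance of any of varnish_bottle, ink_tube, scraper, tape_roll, small_tube from where it was at the start of the episode above 0.03 m).
It fails at once if the varnish bottle is tipped over (angle between varnish_bottle's own z axis and vertical above 0.5 rad).
It also fails if it takes over 72 s, if anything falls off the work surface, if the arm or the gripper's body presses on something with over 40 N, if the wrist force passes 120 N, or if a joint passes its speed limit or range.

ROBOT

A 6-joint arm with a two-finger parallel gripper is mounted at the origin on a cart in front of the work surface, level with it; the furniture and walls round the work are solid. World frame = base frame: x ahead of the robot, y to its left, z up, the work surface at z = 0. Lengths are in m, angles in rad, forces in N, time in s.
With the tool pointing down it reaches from about 0.35 to 0.85 m from the base axis. Payload 8.1 kg.
Tool frame: the origin (TCP) lies on the centre line of the jaws, within the pads' length; the fingertips stand 17 mm ahead of it and the grasp point (between the pads) lies 2 mm behind it; z points along the fingers, y is the line along which they close (so a half turn about z gives the same grasp; the last joint's range is limited). The gripper opens to 93 mm and grips with 3 to 60 N. Pads are 15 mm wide; open, the fingers measure 128 mm over their backs; the gripper's body (75 mm by 188 mm) begins 65 mm behind the grasp point.
Start: joints at [-1.384, 0.13, 1.488, -0, 1.523, -0.085], TCP at [0.161, -0.578, 0.236] pointing down, gripper open.
Joint ranges: [-2.96, 2.96], [-0.89, 2.26], [0.02, 2.5], [-1.34, 4.48], [0, 2.73], [-2.66, 2.66]. Speed limits (rad/s): [2.39, 2.39, 2.79, 3.14, 3.14, 3.14].

INTERFACE

Orientations are given as a rotation vector (axis times angle).
In Python, from plant import robot, optics, close_job, models gives the robot as it stands.
- The arm moves only by the shell command python3 -m inch 'ROWS' [OPENING] [FORCE]. ROWS is a JSON object of lists of equal length, an entry for each row: "travel": the shift along the tool's x, y, z in m, a list of three; "spin": the turn about the tool's z in rad. In form: {"travel": [[x, y, z], ...], "spin": [spin, ...]}. A call has 1 to 10 rows; each row is the pose to reach, as a shift and turn from the pose commanded when the call began, along the tool's axes at that moment; what a row does not reach only later rows make up. A row lasts 1/12 s, in which the tool goes at most 41.7 mm and 7.16 degrees, less where a joint would pass 70% of its speed; a pose out of reach is approached as far as the arm can. A call with a gripper value outside its range is refused whole. OPENING is the closure, from 0 (fully open) to 1 (shut), set as the call begins (- or left out, the last holds). The fingers move at their own pace and stop on an object; FORCE is the grip in N (left out, the last holds). Time passes only in rows, so rows that repeat a pose let the fingers close. It gives the time, the measured TCP pose, the force, the opening and the grip force at its end, in the units of the state.
- robot.read_state(): the state, without advancing time (a new reading comes with each control period).
- optics.read_camera(name): name is "scene" or "side" or "wrist"; returns (picture, depth): 384x512x3 uint8, red, green, blue; 384x512 float32, m along the optical axis (not along the pixel's ray), 0 where there is no reading.
- optics.camera_info(name): a dict with "camera_matrix" (3x3 intrinsics, pixels), "view" (4x4, takes a point from world to camera coordinates). Camera axes: x right, y down, z forward; pixel columns grow to the right and rows downward; lengths in m; the calibration is good to about 2 mm. A picture is of the moment at which its call begins: read the wrist's pose just before it. camera_info takes no time and is no camera call; for the wrist camera it gives the pose at the moment of the call.
- close_job(): hands the job in; it is judged then, once.
Trained networks look in the newest picture that a camera, given by its name, has taken for a name from the list of things; names that differ only in an ending like _2 or _b are one class to them, and where a whole thing is asked for, a point or a joint stands for the part that bears it (a point fixed in the world has none). Each returns a list of dicts, best first, with "p" (0 to 1); they miss things now and then, are a little off and sometimes report something else, mostly with a low value. They report only what shows in the picture. A call takes as long as a camera call. They do not tell look-alikes from the thing itself.
- models.look_for(camera, name): "centre" ([x, y, z] in m, in world coordinates, good to about 4 mm: the middle of the surface that is visible of it).
- models.masks_of(camera, name): "region" (384x512 bool, what is visible of it).
The state is a dict: "t": time; "q": joint angles; "dq": joint speeds; "joint_torque": joint torques, N m; "tool_pos": TCP position; "orientation": TCP orientation; "force": force on the tool from outside, world axes, zero at the start; "wrist_torque": the same for the moment, N m; "opening": finger opening in m; "gripper_force": force on a finger pad.
Only numpy, scipy, OpenCV 4.12 (cv2) and the standard library are available. Lean on these libraries where they do the work, as an engineer would, in place of code of your own. Each camera call takes 0.05 s, during which the arm holds its last target. There are 200 camera calls.

## Working session

There is one attempt and no reset: what is moved stays moved. The work goes in short steps, Python scripts to look and compute and a shell command to move; the robot and the scene stay as the last step left them, time stands still between calls to the robot, and variables do not carry over. Pictures are saved under pics/ and viewed, at most 10 in all, crops included, and the job is handed in when it is done.

```bash
mkdir -p pics; ls
python3 - <<'E'
from plant import robot, optics, models
import cv2, numpy as np
ims=[]
for c in ("scene","side"):
    im,d=optics.read_camera(c); np.savez(f"/tmp/{c}.npz",im=im,d=d,**optics.camera_info(c)); ims.append(im)
    for n in ("battery","cradle","compressor","cover","thumb_pad","varnish_bottle","ink_tube","scraper","tape_roll","small_tube"):
        r=models.look_for(c,n)
        K=optics.camera_info(c)
        for o in r[:4]:
            p=K["view"]@np.r_[o["centre"],1]; u=K["camera_matrix"]@p[:3]; print(c,n,round(o["p"],2),np.round(o["centre"],3),np.round(u[:2]/u[2]))
    cv2.imwrite(f"pics/{c}.png",cv2.cvtColor(cv2.resize(im,(800,600)),cv2.COLOR_RGB2BGR))
print(robot.read_state())
E
```

```text
pics
scene battery 0.83 [0.63  0.137 0.064] [173. 215.]
scene battery 0.64 [0.486 0.164 0.1  ] [217. 238.]
scene cradle 0.85 [0.482 0.189 0.02 ] [214. 268.]
scene compressor 0.7 [ 0.534 -0.142  0.103] [266. 152.]
scene cover 0.76 [ 0.59  -0.148  0.183] [249. 119.]
scene thumb_pad 0.77 [ 0.592 -0.145  0.184] [248. 119.]
scene varnish_bottle 0.71 [0.611 0.024 0.062] [207. 190.]
scene ink_tube 0.81 [0.32  0.202 0.008] [273. 308.]
scene ink_tube 0.2 [ 0.59  -0.145  0.181] [249. 120.]
scene scraper 0.94 [0.366 0.02  0.006] [292. 242.]
scene scraper 0.21 [ 0.535 -0.142  0.107] [266. 151.]
scene tape_roll 0.64 [ 0.308 -0.18   0.024] [347. 196.]
scene tape_roll 0.5 [0.486 0.166 0.103] [216. 237.]
scene small_tube 0.7 [0.742 0.008 0.002] [172. 185.]
scene small_tube 0.61 [ 0.531 -0.144  0.103] [267. 152.]
scene small_tube 0.61 [ 0.593 -0.146  0.184] [248. 119.]
scene small_tube 0.3 [0.611 0.025 0.065] [206. 189.]
side battery 0.9 [0.629 0.137 0.064] [199. 236.]
side battery 0.8 [0.497 0.167 0.101] [251. 247.]
side battery 0.78 [ 0.669 -0.092  0.063] [217. 171.]
side cradle 0.67 [0.492 0.188 0
[... 475 characters left out ...]
-0.129  0.103] [275. 161.]
{'t': 1.1, 'q': array([-1.38438387e+00,  1.30426647e-01,  1.48818734e+00,  1.46503206e-05,
        1.52299800e+00, -8.53535500e-02]), 'dq': array([ 0.00096102, -0.00086231,  0.00027754,  0.00225616,  0.00096541,
       -0.00136657]), 'joint_torque': array([-9.85723818e-04, -5.59778917e+01, -4.92068803e+01,  7.66346650e-02,
        2.28689593e-02, -4.78642005e-05]), 'tool_pos': array([ 0.16111499, -0.57797305,  0.23562625]), 'orientation': array([-3.11261406e+00, -4.25572765e-01, -2.14232376e-05]), 'force': array([0.48453257, 0.43890608, 0.15331746]), 'wrist_torque': array([-0.04957092,  0.01113439,  0.01520393]), 'gripper_force': 0.0, 'opening': 0.0926557350521715}
```

View pics/scene.png

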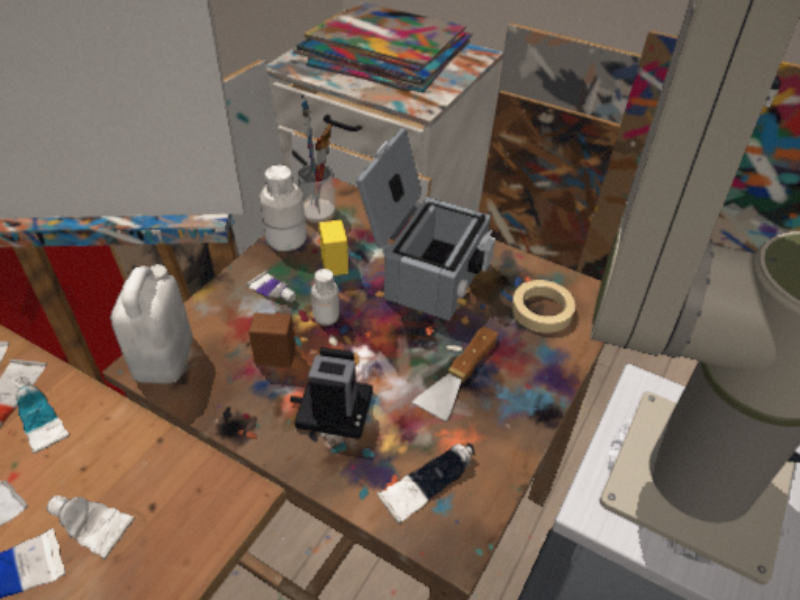

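View pics/side.png

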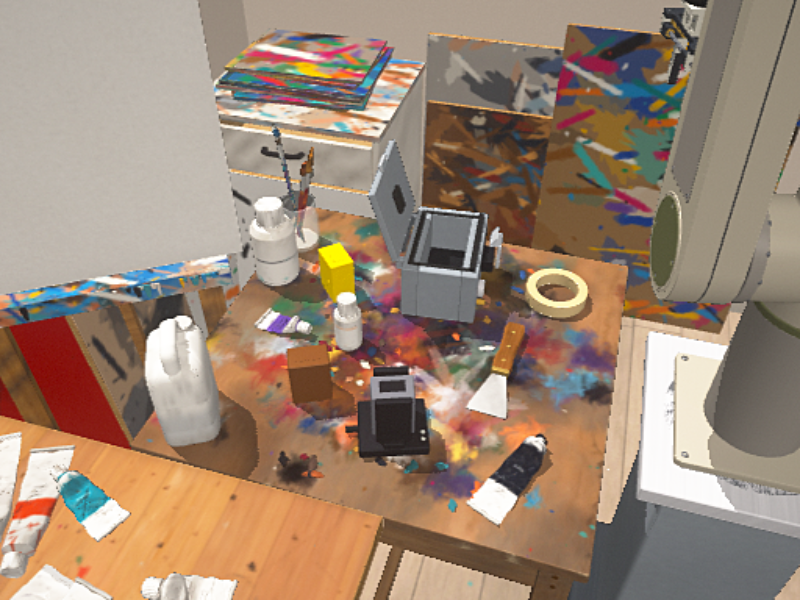

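The scene view shows three battery-like blocks: brown at (173,215), yellow at (213,160), and grey in the black cradle at (214,240), in 512-wide pixels. Grey in the cradle fits the description. The compressor is at (275,165), with its catch facing right, towards the robot.

```bash
cat > h.py <<'E'
import numpy as np, cv2
from scipy.spatial.transform import Rotation as R
def cloud(d,K,V):
    v,u=np.mgrid[:d.shape[0],:d.shape[1]]; m=d>0
    c=np.stack([(u-K[0,2])/K[0,0]*d,(v-K[1,2])/K[1,1]*d,d],-1)
    return (c-V[:3,3])@V[:3,:3], m
def rect(P):
    return cv2.minAreaRect(P[:,:2].astype(np.float32)*1000)
E
python3 - <<'E'
from h import *
from plant import optics,robot
ims=[]
for c in ("scene","side"):
    f=np.load(f"/tmp/{c}.npz"); W,m=cloud(f["d"],f["camera_matrix"],f["view"]); ims.append(f["im"])
    x,y,z=W[...,0],W[...,1],W[...,2]
    def box(a,b,e,g,h,i): return m&(x>a)&(x<b)&(y>e)&(y<g)&(z>h)&(z<i)
    for nm,s in (("cheeks+bat",box(.4,.58,.08,.26,.09,.11)),("base",box(.38,.6,.07,.28,.012,.024)),("rim",box(.4,.62,-.27,-.02,.098,.118)),("cover",box(.5,.75,-.3,-.02,.125,.3)),("plate",box(.36,.5,-.27,-.02,.118,.14)),("bottle",box(.56,.66,-.03,.07,.085,.105))):
        P=W[s]; 
        if len(P)>5: print(c,nm,len(P),[np.round(q,1) for q in rect(P)],np.round(P.mean(0),3), np.round(np.percentile(P,[1,99],0),3).tolist())
    P=W[box(.5,.75,-.3,-.02,.14,.3)]; pl=np.linalg.svd(P-P.mean(0),full_matrices=False)[2][2]; print("cover normal",pl)
w=optics.camera_info("wrist"); C=np.linalg.inv(w["view"]); s=robot.read_state(); Rt=R.from_rotvec(s["orientation"]).as_matrix()
print("cam in tool",Rt.T@(C[:3,3]-s["tool_pos"]),(Rt.T@C[:3,:3]).round(3),w["camera_matrix"].round(0),"tool",Rt.round(3))
a=cv2.resize(ims[0][185:305,150:280],(400,370)); b=cv2.resize(ims[1][190:310,190:320],(400,370)); cv2.imwrite("pics/crop.png",np.hstack([a,b])[...,::-1])
E
```

```text
scene cheeks+bat 687 [array([498.5, 163.6]), array([60.1, 70. ]), np.float64(20.4)] [0.497 0.165 0.099] [[0.466, 0.129, 0.091], [0.529, 0.2, 0.106]]
scene base 668 [array([507. , 165.8]), array([117.9,  94.7]), np.float64(19.8)] [0.487 0.174 0.018] [[0.439, 0.109, 0.012], [0.558, 0.218, 0.023]]
scene rim 1548 [array([ 494. , -168.7]), array([167.8, 184.2]), np.float64(3.8)] [ 0.502 -0.158  0.107] [[0.412, -0.257, 0.099], [0.574, -0.076, 0.117]]
scene cover 1738 [array([ 656.3, -151. ]), array([174.5, 171.5]), np.float64(7.4)] [ 0.593 -0.149  0.188] [[0.568, -0.24, 0.127], [0.747, -0.075, 0.245]]
scene plate 54 [array([ 420.5, -177.2]), array([17.2, 38.1]), np.float64(5.7)] [ 0.421 -0.174  0.124] [[0.412, -0.195, 0.118], [0.43, -0.158, 0.134]]
scene bottle 121 [array([616.7,  10.9]), array([28. , 31.6]), np.float64(59.1)] [0.615 0.013 0.095] [[0.603, -0.004, 0.085], [0.631, 0.026, 0.101]]
cover normal [-0.89405768 -0.12229534  0.43093471]
side cheeks+bat 712 [array([497.6, 164. ]), array([59.6, 70.2]), np.float64(18.4)] [0.497 0.167 0.098] [[0.465, 0.13, 0.09], [0.529, 0.202, 0.104]]

[... 355 characters left out ...]
72.5]), np.float64(7.5)] [ 0.594 -0.143  0.189] [[0.568, -0.238, 0.127], [0.748, -0.073, 0.245]]
side plate 42 [array([ 421.5, -174.4]), array([36.7, 15. ]), np.float64(89.5)] [ 0.423 -0.174  0.125] [[0.415, -0.192, 0.118], [0.429, -0.156, 0.13]]
side bottle 120 [array([616.9,  12.6]), array([29.9, 29.9]), np.float64(47.6)] [0.616 0.015 0.095] [[0.603, -0.003, 0.086], [0.629, 0.028, 0.099]]
cover normal [-0.82949205 -0.13670705  0.54152943]
cam in tool [ 0.07818922  0.00083585 -0.14844002] [[ 0.001 -0.96  -0.28 ]
 [ 1.     0.001  0.   ]
 [ 0.    -0.28   0.96 ]] [[289.   0. 255.]
 [  0. 289. 192.]
 [  0.   0.   1.]] tool [[ 0.963  0.268  0.   ]
 [ 0.268 -0.963  0.   ]
 [ 0.    -0.    -1.   ]]
```

View pics/crop.png

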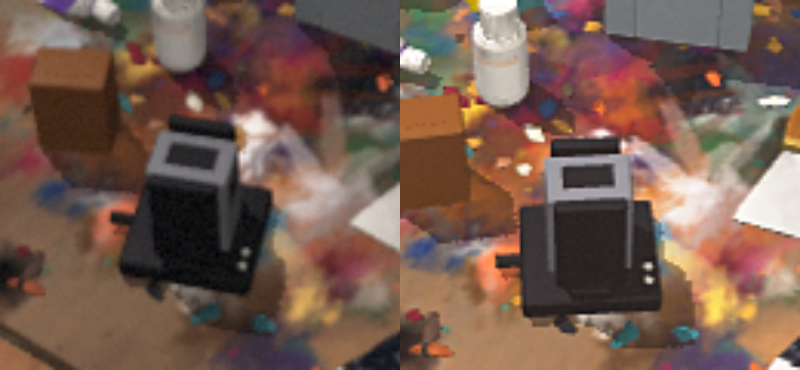

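The crops confirm the choice: the grey block stands between two black cheeks in the cradle, with the brown one separate at left. Its 60 mm side runs along a yaw of about 19°. I'll go to a wrist view over the bay first.

```bash
cat > to.py <<'E'
import sys,numpy as np
from scipy.spatial.transform import Rotation as R
from plant import robot
x,y,z,th=map(float,sys.argv[1:5])   # target TCP m, yaw of tool y in deg (tool down)
s=robot.read_state(); M=R.from_rotvec(s["orientation"]).as_matrix()
d=M.T@(np.array([x,y,z])-s["tool_pos"]); now=np.degrees(np.arctan2(M[1,1],M[0,1])); 
k=(now-th+180)%360-180
print("travel",d.round(4),"spin",np.radians([k,k-360,k+360]).round(3),"q6",s["q"][5].round(2),"t",s["t"],"pos",s["tool_pos"].round(4),"yaw",now.round(2),"tilt",M[2].round(4))
E
python3 -m inch '{"travel":[[0,0,-0.04],[0,0,-0.08],[0.04,-0.03,-0.1],[0.07,-0.05,-0.1],[0.1,-0.07,-0.1],[0.13,-0.09,-0.1],[0.16,-0.12,-0.1],[0.19,-0.14,-0.1],[0.22,-0.16,-0.1],[0.25,-0.18,-0.1]],"spin":[-0.1,-0.2,-0.32,-0.44,-0.56,-0.68,-0.8,-0.92,-1.04,-1.16]}' 0
python3 to.py 0.49 -0.165 0.33 97
```

```text
t: 1.93
tool_pos: [0.3544, -0.3359, 0.336]
orientation: [2.364, 2.068, -0.0]
force: [0.7, -1.1, 0.3]
opening: 0.0931
gripper_force: 0.0
travel [0.1874 0.1117 0.0059] spin [-1.826 -8.109  4.457] q6 -0.73 t 1.9333 pos [ 0.3544 -0.3359  0.336 ] yaw -7.63 tilt [-6.e-04  6.e-04 -1.e+00]
```

```bash
python3 -m inch '{"travel":[[0.03,0.02,0],[0.06,0.04,0],[0.09,0.06,0],[0.12,0.08,0],[0.15,0.1,0],[0.187,0.112,0.006],[0.187,0.112,0.006],[0.187,0.112,0.006],[0.187,0.112,0.006],[0.187,0.112,0.006]],"spin":[-0.12,-0.24,-0.36,-0.48,-0.6,-0.72,-0.84,-0.96,-1.08,-1.2]}'
python3 -m inch '{"travel":[[0,0,0],[0,0,0],[0,0,0],[0,0,0],[0,0,0],[0,0,0],[0,0,0]],"spin":[-0.12,-0.24,-0.36,-0.48,-0.6,-0.626,-0.626]}'
cat > bay.py <<'E'
from h import *
from plant import optics,robot,models
import sys
s=robot.read_state(); I=optics.camera_info("wrist"); im,d=optics.read_camera("wrist")
np.savez("/tmp/"+sys.argv[1]+".npz",im=im,d=d,**I)
W,m=cloud(d,I["camera_matrix"],I["view"])
print(s["tool_pos"],s["orientation"],s["q"].round(2),s["t"])
cv2.imwrite(f"pics/{sys.argv[1]}.png",cv2.resize(im,(800,600))[...,::-1])
E
python3 bay.py bay1
```

```text
t: 2.77
tool_pos: [0.4906, -0.1673, 0.3296]
orientation: [-0.781, -3.043, 0.0]
force: [0.3, 0.3, 0.5]
opening: 0.0931
gripper_force: 0.0
t: 3.35
tool_pos: [0.4904, -0.1678, 0.3297]
orientation: [-0.185, 3.136, -0.0]
force: [0.0, 0.1, -0.5]
opening: 0.0928
gripper_force: 0.0
[ 0.49042531 -0.16778988  0.32969231] [-1.84557315e-01  3.13605275e+00 -1.24088681e-04] [-0.43 -0.11  1.56 -0.    1.69 -2.12] 3.35
```

View pics/bay1.png

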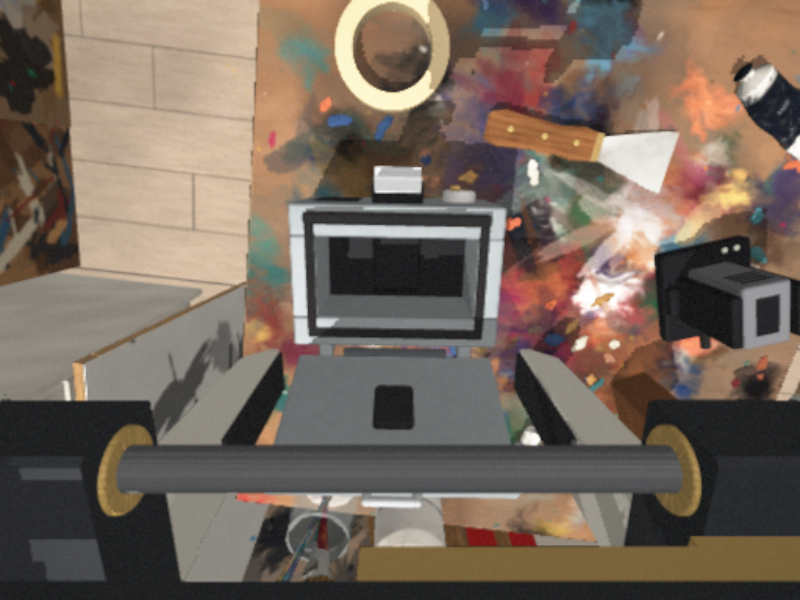

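The wrist view shows the open bay, with its rim at (290–505, 205–345), the catch plate at (398,180), and the open cover with its thumb pad at (393,407) below. The socket is the dark patch at the bay centre.

Run:
```python
from h import *
f=np.load("/tmp/bay1.npz"); W,m=cloud(f["d"],f["camera_matrix"],f["view"]); x,y,z=W[...,0],W[...,1],W[...,2]
def yaw(P):
    c,(w,h),a=rect(P); return np.round(c,1),np.round((w,h),1),round(a,2)
near=m&(x>.39)&(x<.62)&(y>-.3)&(y<-.03)
body=near&(z>.1)&(z<.118)&(x>.435)&(x<.57)
print("rim",body.sum(),yaw(W[body]))
gas=near&(z>.1095)&(z<.118)&(x>.43)&(x<.58); print("gasket",yaw(W[gas]))
pl=near&(z>.122)&(z<.14)&(x<.46); print("plate",yaw(W[pl]),W[pl].mean(0))
h,e=np.histogram(z[near],np.arange(-.01,.14,.004)); print(list(zip(e.round(3),h)))
fl=near&(z>.0)&(z<.045)&(x>.44)&(x<.57)&(y>-.24)&(y<-.08)
print("floor",yaw(W[fl]),np.median(z[fl]))
so=fl&(z<.026); print("socket",so.sum(),yaw(W[so]) if so.sum()>5 else 0,np.median(z[so]))
# left/right outer edges per 10 mm x
for a in np.arange(.44,.575,.015):
    b=body&(abs(x-a)<.006); print(round(a,3),np.percentile(y[b],[0.5,99.5]).round(4), end=" ; ")
    b=so&(abs(x-a)<.006); 
    if b.sum()>3: print("sock",y[b].min().round(4),y[b].max().round(4),end="")
    print()
cr=m&(x>.4)&(x<.58)&(y>.08)&(y<.26)&(z>.09)&(z<.11); print("bat",cr.sum(),yaw(W[cr]))
cv=m&(x>.56)&(x<.68)&(y>-.23)&(y<-.08)&(z>.14)&(z<.25)
P=W[cv]; n=np.linalg.svd(P-P.mean(0),full_matrices=False)[2][2]; print("cover n",n,P.mean(0))
```

```text
rim 7418 (array([ 507.4, -168.7]), array([133.4, 180.4]), 5.03)
gasket (array([ 500.8, -168.4]), array([143.9, 166.7]), 5.37)
plate (array([ 423.5, -176.8]), array([ 8.2, 35.4]), 6.76) [ 0.42271719 -0.17681523  0.12741518]
[(np.float64(-0.01), np.int64(0)), (np.float64(-0.006), np.int64(1010)), (np.float64(-0.002), np.int64(6629)), (np.float64(0.002), np.int64(36)), (np.float64(0.006), np.int64(8)), (np.float64(0.01), np.int64(727)), (np.float64(0.014), np.int64(200)), (np.float64(0.018), np.int64(31)), (np.float64(0.022), np.int64(28)), (np.float64(0.026), np.int64(256)), (np.float64(0.03), np.int64(2046)), (np.float64(0.034), np.int64(119)), (np.float64(0.038), np.int64(99)), (np.float64(0.042), np.int64(107)), (np.float64(0.046), np.int64(104)), (np.float64(0.05), np.int64(106)), (np.float64(0.054), np.int64(126)), (np.float64(0.058), np.int64(137)), (np.float64(0.062), np.int64(190)), (np.float64(0.066), np.int64(201)), (np.float64(0.07), np.int64(153)), (np.float64(0.074), np.int64(130)), (np.float64(0.078), np.int64(148)), (np.float64(0.082), np.int64(369)), (np.float64(0.086),
[... 395 characters left out ...]
 np.int64(303)), (np.float64(0.134), np.int64(300))]
floor (array([ 487. , -170.2]), array([104. , 137.4]), 5.21) 0.03079792238699995
socket 984 (array([ 482.7, -182.2]), array([123.5,  62. ]), 28.45) 0.01323486685106616
0.44 [-0.2141 -0.086 ] ; sock -0.2374 -0.2011
0.455 [-0.2626 -0.0848] ; 
0.47 [-0.2623 -0.083 ] ; 
0.485 [-0.2602 -0.0812] ; sock -0.1936 -0.1478
0.5 [-0.2598 -0.0794] ; sock -0.1925 -0.147
0.515 [-0.2574 -0.0782] ; sock -0.191 -0.1452
0.53 [-0.2569 -0.0764] ; sock -0.1895 -0.1437
0.545 [-0.2537 -0.0761] ; 
0.56 [-0.2522 -0.0804] ; 
bat 1871 (array([499.1, 159.4]), array([59.8, 63.8]), 18.73)
cover n [ 0.93828957  0.08908565 -0.33418023] [ 0.58973227 -0.15521193  0.18292603]
```

Run:
```python
from h import *
f=np.load("/tmp/bay1.npz"); W,m=cloud(f["d"],f["camera_matrix"],f["view"])
a=np.radians(5.4); c=np.array([.5075,-.169]); B=np.array([[np.cos(a),np.sin(a)],[-np.sin(a),np.cos(a)]])
q=(W[...,:2]-c)@B.T; X,Y,z=q[...,0]*1000,q[...,1]*1000,W[...,2]*1000
def prof(s,lo,hi,st):
    for b in np.arange(lo,hi,st):
        t=s&(X>b)&(X<b+st)
        if t.sum(): print((round(b,1),t.sum(),z[t].mean().round(1),np.percentile(z[t],5).round(0)),end=" ")
    print()
print("mid strip");prof(m&(abs(Y)<15),-100,75,2.5)
print("side strip");prof(m&(abs(Y)>40)&(abs(Y)<60),-75,75,2.5)
s=m&(z<23)&(z>2)&(abs(Y)<40)&(X>-40)&(X<45); print("socket",X[s].min(),X[s].max(),np.percentile(X[s],[1,99]),np.percentile(Y[s],[1,99]))
```

```text
mid strip
(np.float64(-100.0), np.int64(24), np.float64(-0.9), np.float64(-2.0)) (np.float64(-97.5), np.int64(41), np.float64(96.3), np.float64(-2.0)) (np.float64(-95.0), np.int64(56), np.float64(116.3), np.float64(115.0)) (np.float64(-92.5), np.int64(50), np.float64(116.2), np.float64(115.0)) (np.float64(-90.0), np.int64(56), np.float64(123.2), np.float64(115.0)) (np.float64(-87.5), np.int64(61), np.float64(129.6), np.float64(128.0)) (np.float64(-85.0), np.int64(54), np.float64(126.2), np.float64(124.0)) (np.float64(-82.5), np.int64(52), np.float64(122.3), np.float64(120.0)) (np.float64(-80.0), np.int64(47), np.float64(118.3), np.float64(116.0)) (np.float64(-77.5), np.int64(17), np.float64(99.6), np.float64(84.0)) (np.float64(-75.0), np.int64(39), np.float64(85.1), np.float64(84.0)) (np.float64(-72.5), np.int64(41), np.float64(85.3), np.float64(84.0)) (np.float64(-70.0), np.int64(44), np.float64(85.2), np.float64(84.0)) (np.float64(-67.5), np.int64(68), np.float64(94.4), np.float64(84.0)) (np.float64(-65.0), np.int64(47), np.float64(104.0), np.float64(103.0)) (np.float64(-62.5), np.
[... 7339 characters left out ...]
04.1), np.float64(103.0)) (np.float64(55.0), np.int64(33), np.float64(104.2), np.float64(103.0)) (np.float64(57.5), np.int64(36), np.float64(106.4), np.float64(101.0)) (np.float64(60.0), np.int64(30), np.float64(108.2), np.float64(97.0)) (np.float64(62.5), np.int64(144), np.float64(116.2), np.float64(102.0)) (np.float64(65.0), np.int64(137), np.float64(123.7), np.float64(101.0)) (np.float64(67.5), np.int64(130), np.float64(134.1), np.float64(130.0)) (np.float64(70.0), np.int64(158), np.float64(142.5), np.float64(137.0)) (np.float64(72.5), np.int64(150), np.float64(150.9), np.float64(146.0)) 
socket -26.437906923587832 27.337606272583077 [-26.11146947  27.12066724] [-22.18500546  22.74273751]
```

Bay centre from the fit: (0.5035, -0.169), compressor yaw 5.4°. Now over the cradle.

```bash
python3 to.py 0.498 0.164 0.3 19
```

```text
travel [-0.0457  0.3287  0.0297] spin [ 1.354 -4.929  7.638] q6 -2.11 t 3.4 pos [ 0.4904 -0.1678  0.3297] yaw 96.6 tilt [-1.e-04 -1.e-04 -1.e+00]
```

```bash
python3 -m inch '{"travel":[[-0.005,0.033,0],[-0.01,0.066,0],[-0.015,0.1,0],[-0.02,0.135,0],[-0.025,0.17,0.005],[-0.03,0.2,0.01],[-0.035,0.235,0.015],[-0.04,0.27,0.02],[-0.046,0.3,0.03],[-0.046,0.329,0.03]],"spin":[0.12,0.24,0.36,0.48,0.6,0.72,0.84,0.96,1.08,1.2]}'
python3 -m inch '{"travel":[[0,0,0],[0,0,0],[0,0,0],[0,0,0]],"spin":[0.12,0.154,0.154,0.154]}'
python3 bay.py bat1
python3 - <<'E'
from h import *
f=np.load("/tmp/bat1.npz"); W,m=cloud(f["d"],f["camera_matrix"],f["view"]); x,y,z=W[...,0],W[...,1],W[...,2]
n=m&(x>.4)&(x<.6)&(y>.07)&(y<.26)
for lo,hi in ((.088,.1005),(.1005,.11),(.088,.11),(.012,.024)):
    s=n&(z>lo)&(z<hi); print(lo,hi,s.sum(),[np.round(q,1) for q in rect(W[s])],np.median(W[s],0).round(4))
g=f["im"].astype(int); s=n&(z>.085)&(z<.115)&(g.min(-1)>85); print("grey",s.sum(),[np.round(q,1) for q in rect(W[s])])
c=np.array([.498,.164])
for t in np.radians([18,19,20]):
    B=np.array([[np.cos(t),np.sin(t)],[-np.sin(t),np.cos(t)]]); q=(W[...,:2]-c)@B.T*1000; s=n&(z>.088)&(z<.11)&(abs(q[...,1])<40)
    k=s&(g.min(-1)>85); print(np.percentile(q[s],[1,99],0).round(1).tolist(),np.percentile(q[k],[1,99],0).round(1).tolist())
E
```

```text
t: 4.23
tool_pos: [0.4974, 0.1662, 0.2977]
orientation: [-1.603, -2.7, 0.002]
force: [-0.1, 0.0, -0.1]
opening: 0.093
gripper_force: 0.0
t: 4.57
tool_pos: [0.498, 0.1644, 0.2997]
orientation: [1.796, 2.577, -0.0]
force: [1.0, 0.4, 0.5]
opening: 0.0928
gripper_force: 0.0
[0.49795561 0.16441044 0.29965648] [ 1.79641559e+00  2.57724386e+00 -4.61688094e-05] [ 0.22 -0.09  1.6  -0.    1.64 -0.13] 4.5667
0.088 0.1005 1780 [array([499.6, 163.1]), array([59.7, 66.6]), np.float64(18.9)] [0.4995 0.1635 0.0972]
0.1005 0.11 544 [array([500. , 162.9]), array([48.2, 65.7]), np.float64(20.4)] [0.4989 0.181  0.1019]
0.088 0.11 2324 [array([499.7, 163. ]), array([59.9, 66.5]), np.float64(19.6)] [0.4993 0.1638 0.0976]
0.012 0.024 1535 [array([508. , 165.8]), array([117.5,  90.8]), np.float64(19.5)] [0.5011 0.1798 0.017 ]
grey 1119 [array([500.1, 160.9]), array([59.5, 44.2]), np.float64(20.1)]
[[-27.5, -34.0], [30.0, 31.6]] [[-28.6, -21.7], [30.4, 18.8]]
[[-27.3, -34.1], [30.0, 31.4]] [[-28.5, -21.6], [30.4, 18.5]]
[[-27.5, -34.2], [30.0, 31.4]] [[-28.5, -21.4], [30.3, 18.2]]
```

View pics/bat1.png

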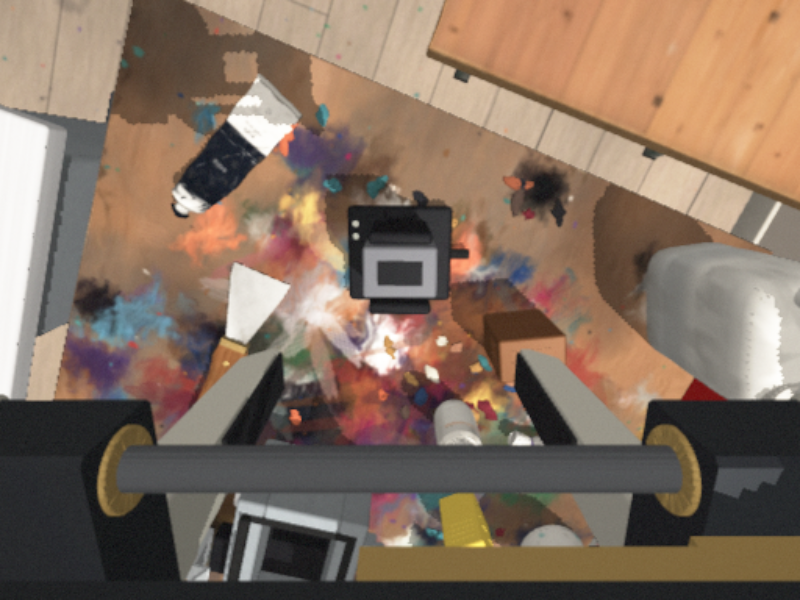

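```bash
python3 to.py 0.498 0.164 0.068 19
```

```text
travel [-1.000e-04 -1.000e-04  2.317e-01] spin [ 0.022 -6.262  6.305] q6 -0.13 t 4.6167 pos [0.498  0.1642 0.2997] yaw 20.24 tilt [-1.e-04  1.e-04 -1.e+00]
```

The view shows the grey battery at (400,270) between the cradle cheeks, with free room at both end faces. The brown block is off at (520,340).

```bash
python3 -m inch '{"travel":[[-0.002,0.001,0.04],[-0.002,0.001,0.08],[-0.002,0.001,0.12],[-0.002,0.001,0.16],[-0.002,0.001,0.19],[-0.002,0.001,0.21],[-0.002,0.001,0.225],[-0.002,0.001,0.232],[-0.002,0.001,0.232],[-0.002,0.001,0.232]],"spin":[0.01,0.01,0.01,0.01,0.01,0.01,0.01,0.01,0.01,0.01]}'
python3 -m inch '{"travel":[[0,0,0],[0,0,0],[0,0,0],[0,0,0],[0,0,0],[0,0,0],[0,0,0],[0,0,0]],"spin":[0,0,0,0,0,0,0,0]}' 0.5 30
```

```text
t: 5.45
tool_pos: [0.5, 0.1626, 0.0683]
orientation: [1.811, 2.567, 0.001]
force: [-0.1, 0.2, 0.0]
opening: 0.0931
gripper_force: 0.0
t: 6.12
tool_pos: [0.4997, 0.1629, 0.068]
orientation: [1.81, 2.567, 0.0]
force: [-1.2, -0.0, 4.5]
opening: 0.0597
gripper_force: 30.0
```

```bash
python3 -m inch '{"travel":[[0,0,-0.01],[0,0,-0.03],[0,0,-0.06],[0,0,-0.09],[0,0,-0.12],[0,0,-0.12],[0,0,-0.12]],"spin":[0,0,0,0,0,0,0]}'
python3 to.py 0.495 0.025 0.188 5.4
```

```text
t: 6.7
tool_pos: [0.5009, 0.1631, 0.1899]
orientation: [1.809, 2.565, 0.005]
force: [1.0, 0.1, -3.3]
opening: 0.0598
gripper_force: 30.0
travel [-0.1281 -0.0519  0.0017] spin [ 0.248 -6.035  6.531] q6 -0.13 t 6.7 pos [0.5009 0.1631 0.1899] yaw 19.62 tilt [-5.0e-04  4.2e-03 -1.0e+00]
```

```bash
python3 -m inch '{"travel":[[-0.025,-0.01,0],[-0.055,-0.02,0],[-0.085,-0.035,0],[-0.11,-0.045,0],[-0.128,-0.052,0],[-0.128,-0.052,0.03],[-0.128,-0.052,0.06],[-0.128,-0.052,0.09],[-0.128,-0.052,0.115],[-0.128,-0.052,0.125]],"spin":[0.06,0.12,0.18,0.248,0.248,0.248,0.248,0.248,0.248,0.248]}'
python3 -m inch '{"travel":[[0,0,0.004],[0,0,0.007],[0,0,0.01],[0,0,0.01],[0,0,0.01]],"spin":[0,0,0,0,0]}'
python3 to.py 0.495 0.025 0.05 5.4
```

```text
t: 7.53
tool_pos: [0.4886, 0.0249, 0.0563]
orientation: [-2.109, -2.318, 0.01]
force: [-0.4, -0.2, -3.1]
opening: 0.0599
gripper_force: 30.0
t: 7.95
tool_pos: [0.4947, 0.0247, 0.0539]
orientation: [2.113, 2.323, 0.002]
force: [-0.1, 0.2, -2.1]
opening: 0.0602
gripper_force: 30.0
travel [0.0002 0.0004 0.0039] spin [ 0.    -6.283  6.284] q6 -0.15 t 7.95 pos [0.4947 0.0247 0.0539] yaw 5.42 tilt [-3.0e-04  2.1e-03 -1.0e+00]
```

```bash
python3 -m inch '{"travel":[[0,0,0.001],[0,0,0.002],[0,0,0.003],[0,0,0.0035],[0,0,0.0035]],"spin":[0,0,0,0,0]}'
python3 -m inch '{"travel":[[0,0,0],[0,0,0],[0,0,0],[0,0,0]],"spin":[0,0,0,0]}' 0.1
python3 -m inch '{"travel":[[0,0,0],[0,0,-0.03],[0,0,-0.07],[0,0,-0.11],[0,0,-0.15],[0,0,-0.15],[0,0,-0.15],[0,0,-0.15],[0,0,-0.15],[0,0,-0.15]],"spin":[0,0,0,0,-0.12,-0.24,-0.36,-0.48,-0.6,-0.72]}' 0
python3 -m inch '{"travel":[[0,0,0],[0,0,0],[0,0,0],[0,0,0],[0,0,0],[0,0,0],[0,0,0],[0,0,0],[0,0,0]],"spin":[-0.12,-0.24,-0.36,-0.48,-0.6,-0.72,-0.84,-0.85,-0.85]}'
python3 bay.py bat2
python3 - <<'E'
from h import *
f=np.load("/tmp/bat2.npz"); W,m=cloud(f["d"],f["camera_matrix"],f["view"]); x,y,z=W[...,0],W[...,1],W[...,2]
s=m&(x>.43)&(x<.56)&(y>-.04)&(y<.09)&(z>.07)&(z<.09); print(s.sum(),[np.round(q,1) for q in rect(W[s])],np.median(W[s],0))
E
python3 to.py 0.495 0.025 0.06 95.4
```

```text
t: 8.37
tool_pos: [0.4941, 0.0248, 0.05]
orientation: [2.114, 2.323, 0.001]
force: [-2.4, -0.7, 4.0]
opening: 0.0597
gripper_force: 30.0
t: 8.7
tool_pos: [0.4937, 0.0248, 0.0491]
orientation: [2.114, 2.324, 0.0]
force: [-0.5, 0.6, 0.2]
opening: 0.0812
gripper_force: 0.0
t: 9.53
tool_pos: [0.4936, 0.0247, 0.1991]
orientation: [1.151, 2.923, 0.0]
force: [0.6, -0.5, -0.2]
opening: 0.0928
gripper_force: 0.0
t: 10.28
tool_pos: [0.4936, 0.0248, 0.1991]
orientation: [0.143, -3.138, -0.0]
force: [0.3, 0.5, 0.2]
opening: 0.0928
gripper_force: 0.0
[0.49355889 0.02476313 0.19907537] [ 1.42674293e-01 -3.13825974e+00 -1.57365410e-05] [-0.05 -0.14  1.82  0.    1.46 -1.72] 10.2833
2554 [array([493.7,  24.5]), array([59.1, 42.1]), np.float64(5.7)] [0.49142482 0.02437688 0.07921964]
travel [-1.50e-03  1.00e-04  1.39e-01] spin [-5.000e-03 -6.288e+00  6.279e+00] q6 -1.71 t 10.3333 pos [0.4935 0.0248 0.199 ] yaw 95.14 tilt [ 1.e-04  1.e-04 -1.e+00]
```

```bash
python3 -m inch '{"travel":[[0,0,0.04],[0,0,0.08],[0,0,0.11],[0,0,0.13],[0,0,0.141],[0,0,0.141],[0,0,0.141]],"spin":[-0.008,-0.008,-0.008,-0.008,-0.008,-0.008,-0.008]}'
python3 -m inch '{"travel":[[0,0,0],[0,0,0],[0,0,0],[0,0,0],[0,0,0],[0,0,0],[0,0,0],[0,0,0],[0,0,0],[0,0,0]],"spin":[0,0,0,0,0,0,0,0,0,0]}' 0.75 35
python3 to.py 0.5035 -0.169 0.25 95.4
```

```text
t: 10.92
tool_pos: [0.4937, 0.0248, 0.0585]
orientation: [0.157, -3.137, 0.0]
force: [0.2, 0.5, 0.8]
opening: 0.0932
gripper_force: 0.0
t: 11.75
tool_pos: [0.4936, 0.0248, 0.0581]
orientation: [0.16, -3.137, -0.0]
force: [0.1, 0.3, 0.9]
opening: 0.0419
gripper_force: 35.0
travel [ 0.0098 -0.1938 -0.1919] spin [ 0.007 -6.276  6.291] q6 -1.73 t 11.75 pos [0.4936 0.0248 0.0581] yaw 95.82 tilt [ 1.e-04  1.e-04 -1.e+00]
```

```bash
python3 -m inch '{"travel":[[0,0,-0.02],[0,0,-0.06],[0,0,-0.1],[0,0,-0.14],[0.002,-0.03,-0.15],[0.003,-0.07,-0.15],[0.005,-0.11,-0.15],[0.007,-0.14,-0.15],[0.009,-0.17,-0.15],[0.01,-0.194,-0.15]],"spin":[0,0,0,0,0,0,0,0,0.007,0.007]}'
python3 -m inch '{"travel":[[0,0,0],[0,0,0],[0,0,0],[0,0,0]],"spin":[0,0,0,0]}'
python3 to.py 0.5035 -0.169 0.108 95.4
```

```text
t: 12.58
tool_pos: [0.5026, -0.1714, 0.2073]
orientation: [0.146, -3.137, -0.0]
force: [1.3, -0.3, -3.4]
opening: 0.0417
gripper_force: 35.0
t: 12.92
tool_pos: [0.5032, -0.1682, 0.2077]
orientation: [0.15, -3.137, -0.001]
force: [-0.9, 0.4, -3.4]
opening: 0.042
gripper_force: 35.0
travel [-0.0003 -0.0009  0.0997] spin [ 1.000e-03 -6.282e+00  6.285e+00] q6 -2.09 t 12.9167 pos [ 0.5032 -0.1682  0.2077] yaw 95.48 tilt [ 7.e-04  8.e-04 -1.e+00]
```

```bash
python3 -m inch '{"travel":[[0,-0.001,0.015],[0,-0.001,0.03],[0,-0.001,0.045],[0,-0.001,0.06],[0,-0.001,0.075],[0,-0.001,0.09],[0,-0.001,0.1],[0,-0.001,0.108],[0,-0.001,0.108],[0,-0.001,0.108]],"spin":[0,0,0,0,0,0,0,0,0,0]}'
python3 to.py 0.5035 -0.169 0.072 95.4
```

```text
t: 13.75
tool_pos: [0.5034, -0.1698, 0.1002]
orientation: [0.15, -3.138, -0.0]
force: [0.1, -0.2, -3.0]
opening: 0.042
gripper_force: 35.0
travel [-0.0002  0.0008  0.0282] spin [ 1.000e-03 -6.282e+00  6.284e+00] q6 -2.09 t 13.75 pos [ 0.5034 -0.1698  0.1002] yaw 95.46 tilt [ 4.e-04  3.e-04 -1.e+00]
```

Free so far; insert gently.

```bash
python3 -m inch '{"travel":[[0,0.0007,0.003],[0,0.0007,0.006],[0,0.0007,0.009],[0,0.0007,0.012],[0,0.0007,0.015],[0,0.0007,0.015]],"spin":[0,0,0,0,0,0]}'
python3 to.py 0.5035 -0.169 0.072 95.4
```

```text
t: 14.25
tool_pos: [0.5029, -0.1694, 0.0843]
orientation: [0.148, -3.137, -0.001]
force: [-0.6, 0.3, -3.3]
opening: 0.0419
gripper_force: 35.0
travel [-0.0006  0.0003  0.0123] spin [ 0.    -6.283  6.283] q6 -2.09 t 14.25 pos [ 0.5029 -0.1694  0.0843] yaw 95.42 tilt [ 1.e-03  5.e-04 -1.e+00]
```

Battery bottom is at about 0.026, 6 mm into the socket with no contact force. Continue.

```bash
python3 -m inch '{"travel":[[0,0,0.003],[0,0,0.006],[0,0,0.009],[0,0,0.011],[0,0,0.0125],[0,0,0.014],[0,0,0.014]],"spin":[0,0,0,0,0,0,0]}'
python3 to.py 0.5035 -0.169 0.072 95.4
```

```text
t: 14.83
tool_pos: [0.5036, -0.1696, 0.0721]
orientation: [-0.149, 3.138, -0.0]
force: [-5.0, 2.0, 5.2]
opening: 0.0419
gripper_force: 35.0
travel [0.     0.0006 0.0001] spin [ 0.    -6.283  6.284] q6 -2.09 t 14.8333 pos [ 0.5036 -0.1696  0.0721] yaw 95.43 tilt [-2.e-04 -1.e-04 -1.e+00]
```

```bash
python3 -m inch '{"travel":[[0,0,0.001],[0,0,0.002],[0,0,0.002]],"spin":[0,0,0]}'
python3 -m inch '{"travel":[[0,0,0],[0,0,0],[0,0,0],[0,0,0]],"spin":[0,0,0,0]}' 0.4
python3 -m inch '{"travel":[[0,0,-0.02],[0,0,-0.05],[0,0,-0.09],[0,0,-0.13],[0,0,-0.17],[0,0,-0.21],[0,0,-0.25],[0,0,-0.26],[0,0,-0.26],[0,0,-0.26]],"spin":[0,0,0,0,0,0,0,0,0,0]}'
python3 bay.py bay2
python3 - <<'E'
from h import *
f=np.load("/tmp/bay2.npz"); W,m=cloud(f["d"],f["camera_matrix"],f["view"]); x,y,z=W[...,0],W[...,1],W[...,2]
a=np.radians(5.4); c=np.array([.5035,-.169]); B=np.array([[np.cos(a),np.sin(a)],[-np.sin(a),np.cos(a)]]); q=(W[...,:2]-c)@B.T*1000
s=m&(abs(q[...,0])<34)&(abs(q[...,1])<30)&(z>.08)&(z<.103); P=W[s]; print(s.sum(),[np.round(v,1) for v in rect(P)],np.median(z[s]),np.percentile(q[s],[1,99],0))
n=np.linalg.svd(P-P.mean(0),full_matrices=False)[2][2]; print(n)
s=m&(q[...,0]>60)&(abs(q[...,1])<80)&(z>.13)&(z<.25)&(q[...,0]<140); X=q[s][:,0]; Z=z[s]*1000
k=np.c_[X,q[s][:,1],Z]; 
from numpy.linalg import svd
n=svd(k-k.mean(0),full_matrices=False)[2][2]; print("cover n",n,k.mean(0), "top",Z.max(),X[Z>Z.max()-5].mean())
E
```

```text
t: 15.08
tool_pos: [0.5038, -0.1696, 0.0721]
orientation: [-0.149, 3.138, -0.0]
force: [-12.6, 5.1, 23.2]
opening: 0.0422
gripper_force: 35.0
t: 15.42
tool_pos: [0.5035, -0.1696, 0.0691]
orientation: [-0.149, 3.138, -0.0]
force: [-0.6, -0.8, -0.7]
opening: 0.0556
gripper_force: 0.0
t: 16.25
tool_pos: [0.5037, -0.1697, 0.3291]
orientation: [-0.149, 3.137, -0.001]
force: [0.0, -0.5, -0.4]
opening: 0.0556
gripper_force: 0.0
[ 0.50367361 -0.16970038  0.32910463] [-1.48545404e-01  3.13720430e+00 -6.71886007e-04] [-0.42 -0.08  1.53  0.    1.69 -2.09] 16.25
1362 [array([ 505.7, -169.4]), array([64.5, 41.8]), np.float64(6.4)] 0.09318087346876383 [[-29.75716642 -20.87738898]
 [ 29.52214627  19.81769113]]
[-0.02658944  0.00327042  0.99964109]
cover n [ 0.95533967  0.00525177 -0.29546324] [ 85.75626263  -0.93835443 180.24835599] top 219.00255423143395 97.47371873459781
```

View pics/bay2.png

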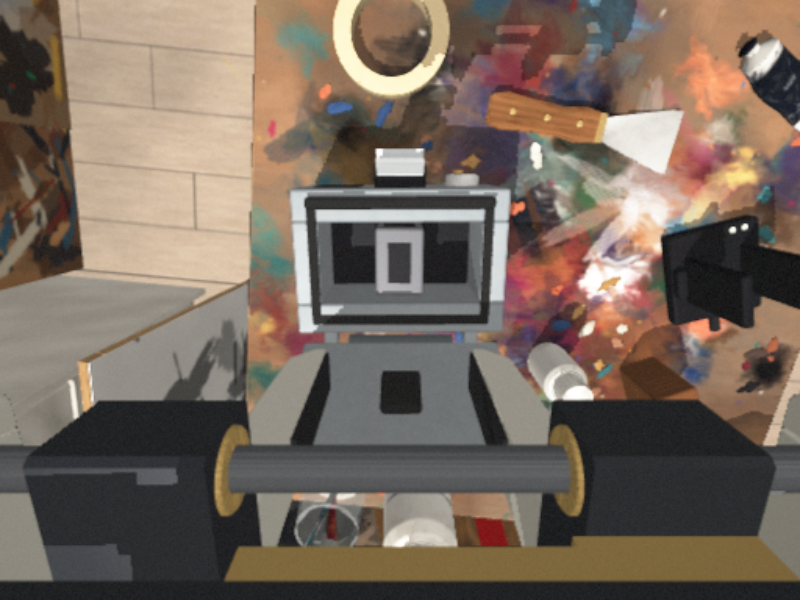

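Battery sits home: its top at (400,260) measures z ≈ 0.094. The cover is at about 1.87 rad. I'll check for obstacles behind the cover before reaching there.

```bash
python3 - <<'E'
from h import *
from plant import optics
a=np.radians(5.4); c=np.array([.5035,-.169]); B=np.array([[np.cos(a),np.sin(a)],[-np.sin(a),np.cos(a)]])
for n in ("scene","side","bay1","bay2"):
    f=np.load(f"/tmp/{n}.npz"); W,m=cloud(f["d"],f["camera_matrix"],f["view"]); q=(W[...,:2]-c)@B.T*1000; z=W[...,2]*1000
    for x0 in range(100,320,20):
        s=m&(q[...,0]>x0)&(q[...,0]<x0+20)&(abs(q[...,1])<110)&(z>5)&(z<330)
        if s.sum()>3: print(n,x0,s.sum(),"zmax",z[s].max().round(),"Y",np.percentile(q[s][:,1],[0,100]).round(), "above180",(s&(z>180)).sum(), end=" | ")
    print()
E
python3 to.py 0.648 -0.156 0.34 95.4
```

```text
scene 100 338 zmax 249.0 Y [-82.  87.] above180 337 | scene 140 147 zmax 83.0 Y [12. 68.] above180 0 | scene 160 245 zmax 84.0 Y [ 7. 82.] above180 0 | scene 180 115 zmax 85.0 Y [-72.  80.] above180 0 | scene 200 37 zmax 82.0 Y [20. 94.] above180 0 | scene 240 393 zmax 214.0 Y [-99.  87.] above180 76 | scene 260 844 zmax 177.0 Y [-109.   56.] above180 0 | scene 280 528 zmax 156.0 Y [-110.   63.] above180 0 | scene 300 456 zmax 329.0 Y [-110.  110.] above180 28 | 
side 100 274 zmax 248.0 Y [-81.  89.] above180 274 | side 140 131 zmax 82.0 Y [42. 72.] above180 0 | side 160 247 zmax 82.0 Y [16. 86.] above180 0 | side 180 184 zmax 82.0 Y [ 9. 81.] above180 0 | side 200 71 zmax 81.0 Y [28. 55.] above180 0 | side 220 6 zmax 206.0 Y [-58. -46.] above180 6 | side 240 361 zmax 210.0 Y [-97.  33.] above180 62 | side 260 799 zmax 180.0 Y [-107.   61.] above180 0 | side 280 525 zmax 152.0 Y [-110.   65.] above180 0 | side 300 477 zmax 162.0 Y [-110.   64.] above180 0 | 
bay1 100 684 zmax 248.0 Y [-83.  83.] above180 684 | bay1 240 713 zmax 179.0 Y [-103.   27.] above180 0 | bay1 260 1460 zmax 156.0 Y [-110.   56.] above180 0 | bay1 280 384 zmax 103.0 Y [-110.   60.] above180 0 | bay1 300 568 zmax 124.0 Y [-110.  -49.] above180 0 | 
bay2 240 356 zmax 143.0 Y [-100.   26.] above180 0 | bay2 260 1649 zmax 136.0 Y [-109.   55.] above180 0 | bay2 280 479 zmax 116.0 Y [-110.   59.] above180 0 | bay2 300 406 zmax 95.0 Y [-105.  -47.] above180 0 | 
travel [-0.1455 -0.0003 -0.0128] spin [ 0.    -6.283  6.284] q6 -2.09 t 16.3 pos [ 0.5031 -0.1694  0.3275] yaw 95.42 tilt [ 1.6e-03  9.0e-04 -1.0e+00]
```

```bash
python3 -m inch '{"travel":[[-0.01,0,-0.01],[-0.04,0,-0.012],[-0.075,0,-0.012],[-0.11,0,-0.012],[-0.14,0,-0.012],[-0.15,0,-0.012],[-0.15,0,0.02],[-0.15,0,0.055],[-0.15,0,0.085],[-0.15,0,0.105]],"spin":[0,0,0,0,0,0,0,0,0,0]}' 1
python3 -m inch '{"travel":[[0,0,0],[0,0,0],[0,0,0]],"spin":[0,0,0]}'
python3 to.py 0.5035 -0.169 0.222 95.4
```

```text
t: 17.13
tool_pos: [0.6498, -0.1543, 0.2162]
orientation: [0.148, -3.129, -0.005]
force: [0.3, 0.5, -0.7]
opening: 0.0003
gripper_force: 0.0
t: 17.38
tool_pos: [0.6527, -0.1554, 0.2245]
orientation: [0.149, -3.138, -0.0]
force: [0.3, 0.5, 0.3]
opening: -0.0
gripper_force: 0.0
travel [0.1499 0.0006 0.0025] spin [ 0.    -6.283  6.284] q6 -1.98 t 17.3833 pos [ 0.6527 -0.1554  0.2245] yaw 95.42 tilt [ 1.e-04  1.e-04 -1.e+00]
```

```bash
python3 -m inch '{"travel":[[0.015,0,0],[0.028,0,0],[0.04,0,0],[0.052,0,0],[0.064,0,0],[0.074,0,0],[0.083,0,0],[0.092,0,0],[0.092,0,0],[0.092,0,0]],"spin":[0,0,0,0,0,0,0,0,0,0]}'
python3 to.py 0.5035 -0.169 0.222 95.4
```

```text
t: 18.22
tool_pos: [0.5611, -0.1642, 0.2249]
orientation: [-0.148, 3.137, -0.001]
force: [0.5, 0.7, 0.6]
opening: 0.0006
gripper_force: 0.0
travel [0.0578 0.0007 0.0029] spin [ 0.    -6.283  6.283] q6 -2.04 t 18.2167 pos [ 0.5611 -0.1642  0.2249] yaw 95.4 tilt [-8.e-04 -4.e-04 -1.e+00]
```

```bash
python3 -m inch '{"travel":[[0.014,0,0.002],[0.027,0,0.005],[0.039,0,0.011],[0.051,0,0.018],[0.062,0,0.028],[0.071,0,0.038],[0.076,0,0.046],[0.081,0,0.054],[0.081,0,0.054],[0.081,0,0.054]],"spin":[0,0,0,0,0,0,0,0,0,0]}'
python3 to.py 0.5035 -0.169 0.222 95.4
python3 - <<'E'
from plant import optics
import cv2,numpy as np
im,d=optics.read_camera("side"); b=optics.read_camera("scene")[0]
cv2.imwrite("pics/cov1.png",np.hstack([cv2.resize(im[80:230,180:340],(400,375)),cv2.resize(b[70:220,200:360],(400,375))])[...,::-1])
E
```

```text
t: 19.05
tool_pos: [0.4802, -0.1715, 0.1697]
orientation: [0.148, -3.137, -0.001]
force: [0.0, 0.7, 0.6]
opening: 0.0005
gripper_force: 0.0
travel [-0.0234  0.0004 -0.0524] spin [ 0.    -6.283  6.283] q6 -2.11 t 19.05 pos [ 0.4802 -0.1715  0.1697] yaw 95.42 tilt [ 1.1e-03  7.0e-04 -1.0e+00]
```

View pics/cov1.png

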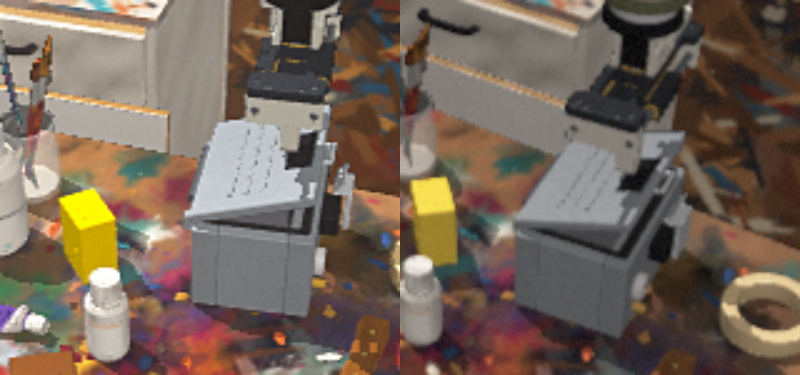

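The cover has swung down to roughly 20°, with the fingers on the thumb-pad area near (300,150). Continue down and centre on the pad.

```bash
python3 -m inch '{"travel":[[0.005,0,0.008],[0.008,0,0.016],[0.01,0,0.022],[0.015,0,0.023],[0.021,0,0.023],[0.021,0,0.024],[0.021,0,0.025],[0.021,0,0.025]],"spin":[0,0,0,0,0,0,0,0]}'
python3 to.py 0.4595 -0.173 0.14 95.4
```

```text
t: 19.82
tool_pos: [0.4589, -0.1739, 0.1455]
orientation: [0.148, -3.137, 0.0]
force: [-3.3, 0.6, 4.6]
opening: 0.0005
gripper_force: 2.2
travel [-0.0007  0.0008  0.0055] spin [ 0.    -6.283  6.283] q6 -2.13 t 19.8167 pos [ 0.4589 -0.1739  0.1455] yaw 95.41 tilt [ 1.e-03 -1.e-04 -1.e+00]
```

```bash
python3 -m inch '{"travel":[[0,0,0.001],[0,0,0.002],[0,0,0.003],[0,0,0.004],[0,0,0.005],[0,0,0.005]],"spin":[0,0,0,0,0,0]}'
python3 -m inch '{"travel":[[0,0,0.001],[0,0,0.002],[0,0,0.002]],"spin":[0,0,0]}'
```

```text
t: 20.32
tool_pos: [0.459, -0.174, 0.1408]
orientation: [0.148, -3.137, 0.001]
force: [-4.1, 0.1, 6.6]
opening: 0.0005
gripper_force: 3.1
t: 20.57
tool_pos: [0.4588, -0.1741, 0.1387]
orientation: [0.148, -3.137, 0.001]
force: [-4.5, -0.1, 5.9]
opening: 0.0002
gripper_force: 3.1
```

```bash
python3 -m inch '{"travel":[[0,0,0.001],[0,0,0.002],[0,0,0.002]],"spin":[0,0,0]}'
python3 -m inch '{"travel":[[0,0,0.001],[0,0,0.0015],[0,0,0.0015]],"spin":[0,0,0]}'
```

```text
t: 20.82
tool_pos: [0.459, -0.1741, 0.1366]
orientation: [0.148, -3.137, 0.001]
force: [-3.5, -1.6, 4.5]
opening: 0.0002
gripper_force: 2.4
t: 21.07
tool_pos: [0.4589, -0.1741, 0.1353]
orientation: [0.148, -3.137, 0.001]
force: [-5.1, -0.7, 7.7]
opening: 0.0006
gripper_force: 3.8
```

```bash
python3 -m inch '{"travel":[[0,0,0.001],[0,0,0.001]],"spin":[0,0]}'
python3 -m inch '{"travel":[[0,0,0.001],[0,0,0.001]],"spin":[0,0]}'
python3 -m inch '{"travel":[[0,0,0.001],[0,0,0.001]],"spin":[0,0]}'
```

```text
t: 21.23
tool_pos: [0.4588, -0.1741, 0.1344]
orientation: [0.148, -3.137, 0.001]
force: [-6.0, 0.1, 9.2]
opening: 0.0001
gripper_force: 4.2
t: 21.4
tool_pos: [0.4588, -0.1742, 0.1342]
orientation: [0.148, -3.137, 0.001]
force: [-8.6, 0.8, 15.2]
opening: 0.0004
gripper_force: 7.4
t: 21.57
tool_pos: [0.4589, -0.1742, 0.1341]
orientation: [0.148, -3.137, 0.001]
force: [-13.0, 2.5, 23.0]
opening: 0.0003
gripper_force: 11.2
```

Stiff at tip z ≈ 0.117, which matches the hard stop. Back off and check whether the catch holds.

```bash
python3 -m inch '{"travel":[[0,0,-0.004],[0,0,-0.015],[0,0,-0.05],[0,0,-0.09],[0,0,-0.13],[0,0,-0.17],[0,0,-0.2],[0,0,-0.2],[0,0,-0.2]],"spin":[0,0,0,0,0,0,0,0,0]}'
cat > chk.py <<'E'
from h import *
from plant import optics
a=np.radians(5.4); c=np.array([.5035,-.169]); B=np.array([[np.cos(a),np.sin(a)],[-np.sin(a),np.cos(a)]])
for n in ("wrist","side","scene"):
    I=optics.camera_info(n); im,d=optics.read_camera(n); W,m=cloud(d,I["camera_matrix"],I["view"]); q=(W[...,:2]-c)@B.T; z=W[...,2]
    s=m&(q[...,0]>-.06)&(q[...,0]<.05)&(abs(q[...,1])<.075)&(z>.09)&(z<.16)
    A=np.c_[q[s],np.ones(s.sum())]; k=np.linalg.lstsq(A,z[s],rcond=None)[0]; print(n,s.sum(),"angle",-k[0],"z at pad",k@[-.044,0,1])
    ims=cv2.resize(im,(800,600)) if n=="wrist" else None
    if n=="wrist": cv2.imwrite("pics/shut.png",ims[...,::-1])
E
python3 chk.py
```

```text
t: 22.32
tool_pos: [0.4604, -0.1742, 0.3345]
orientation: [-0.148, 3.134, -0.004]
force: [-0.0, -0.2, 0.1]
opening: 0.0007
gripper_force: 0.0
wrist 8326 angle 0.02301174454082442 z at pad 0.11878577690784649
side 1456 angle 0.022423331094628008 z at pad 0.1186798791151973
scene 1512 angle 0.02307832150805865 z at pad 0.12031985306149275
```

View pics/shut.png

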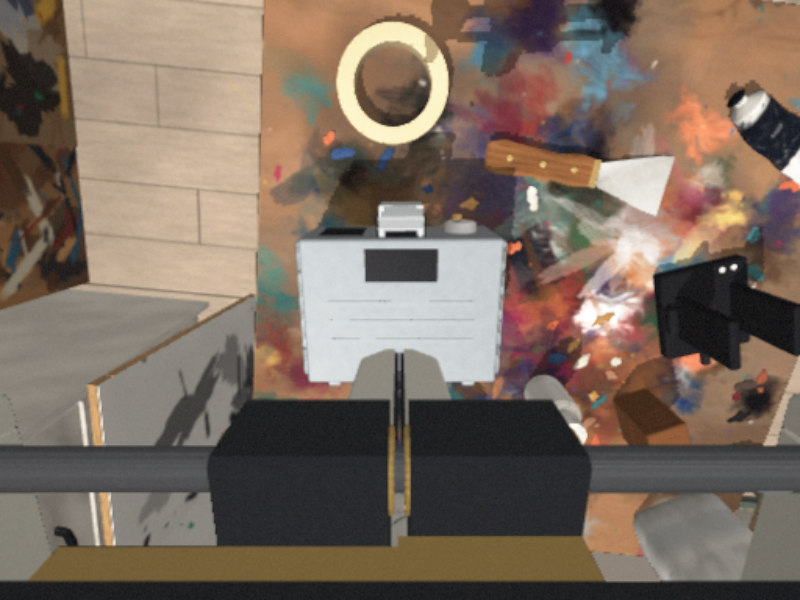

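The cover (300–505, 240–385) lies flat with the keeper under the catch at (400,220). Three cameras give about 0.023 rad, so it is shut and held with the arm clear. I'll hand the job in.

```bash
python3 -c "
from plant import close_job
print(close_job())"
```

```text
the job is handed in; nothing more can be done
None
```

The job is handed in: the battery is plugged home in the bay socket and the cover is shut, held by its catch at about 0.023 rad with the arm clear; the other things on the table were left alone, and the arm took about 22 s.

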